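Present the labelled glass sample over the light pad

ROBOT

A 6-joint arm with a two-finger parallel gripper is mounted at the origin on a cart in front of the work surface, level with it; the furniture and walls round the work are solid. World frame = base frame: x ahead of the robot, y to its left, z up, the work surface at z = 0. Lengths are in m, angles in rad, forces in N, time in s.
With the tool pointing down it reaches from about 0.375 to 0.9 m from the base axis. Payload 3.1 kg.
Tool frame: the origin (TCP) lies midway between the tips of the shut fingers; the grasp point (between the pads) lies 19 mm behind it; z points along the fingers, y is the line along which they close (so a half turn about z gives the same grasp; the last joint's range is limited). The gripper opens to 85 mm and grips with 20 to 120 N. Pads are 22 mm wide; open, the fingers measure 114 mm over their backs; the gripper's body (76 mm by 85 mm) begins 54 mm behind the grasp point. The pads swing forward as they close: fully open they stand 13 mm farther back than shut.
Start: joints at [0.951, 0.527, 1.433, -0, 1.181, -0.178], TCP at [0.267, 0.565, 0.231] pointing down, gripper open.
Joint ranges: [-3.08, 3.08], [-0.75, 2.2], [0.22, 2.44], [-1.43, 4.57], [0, 2.65], [-2.85, 2.85]. Speed limits (rad/s): [2.79, 2.79, 3.14, 3.14, 3.14, 3.14].

INTERFACE

Orientations are given as a unit quaternion [x, y, z, w].
In Python, from station import manip gives the robot as it stands.
- The arm moves only by the tool drive_tool, never from a script. Its argument "motion" is a list that holds one entry, the list of rows, each a list of 5 numbers: the finger opening in mm, from 0 to 85.4, then the shift along the tool's x, y, z in units of 30 mm (1.0 is 30 mm), then the turn about the tool's z in units of 8 degrees (1.0 is 8 degrees). In form: [[[fingers, x, y, z, yaw], ...]]. A call has 1 to 10 rows; each row is the pose to reach, as a shift and turn from the pose commanded when the call began, along the tool's axes at that moment; what a row does not reach only later rows make up. A row lasts 1/10 s, in which the tool goes at most 50 mm and 8.59 degrees, less where a joint would pass 70% of its speed; a pose out of reach is approached as far as the arm can. A call with a gripper value outside its range is refused whole. The fingers move at their own pace and stop on an object; "squeeze" is the grip in N (left out, the last holds). Time passes only in rows, so rows that repeat a pose let the fingers close. It gives the time, the measured TCP pose, the force, the opening and the grip force at its end, in the units of the state.
- manip.sense(): the state, without advancing time (a new reading comes with each control period).
- manip.snapshot(name): name is "side" or "top" or "wrist"; returns the picture (384x512x3 uint8, red, green, blue); there is no depth.
- manip.camera_model(name): a dict with "fov_y" (degrees; the focal length in pixels is half the picture's height over the tangent of half this angle, whatever the lens; pixels are square), "cx", "cy" (the principal point, pixels), "origin" and "orientation" of the camera in the world. Camera axes: x right, y up, looking along -z (the intrinsics and any distortion apply to the point x, -y, -z); pixel columns grow to the right and rows downward; lengths in m; the calibration is good to about 2 mm. A picture is of the moment at which its call begins: read the wrist's pose just before it. camera_model takes no time and is no camera call; for the wrist camera it gives the pose at the moment of the call.
- manip.sign_off(): hands the job in; it is judged then, once.
The state is a dict: "t": time; "q": joint angles; "qd": joint speeds; "tau": joint torques, N m; "tcp_pos": TCP position; "tool_rot": TCP orientation; "force": force on the tool from outside, world axes, zero at the start; "ft_torque": the same for the moment, N m; "finger_gap": opening from 0.0 (shut) to 1.0 (fully open); "gripper_force": force on a finger pad.
Only numpy, scipy, OpenCV 4.12 (cv2) and the standard library are available. Lean on these libraries where they do the work, as an engineer would, in place of code of your own. Each camera call takes 0.05 s, during which the arm holds its last target. There are 200 camera calls.

TASK

Take the teal glass sample plate out of the drying rack and hold it up, frosted label facing up, about 15 cm above the round light pad, with the label over the middle of the pad. The small corner notch tells you which end is frosted; grip the plate on its clear part, not on the frosted end, and turn it until the label side slopes upward like a lectern (about 45 degrees or flatter). Leave the amber plate standing in its slot and the flux tin and lead offcut where they lie, and finish still holding the teal plate there, without putting it down.

Things in the scene. Friction and masses are not known exactly. Their poses are not given: they have to be found in the camera images.
- teal_plate: teal glass plate 110 (x) x 8 (y) x 60 mm (z), 70 g, standing on a long edge in a rack slot. Origin: middle of its lower edge; z up, x to the frosted end, y out of the label face. Notch: 12 mm step out of the upper +x corner. Only the last 35 mm of the +y face is frosted white with a label; the back is plain. Facing the label, notch at the top, the frosted end is on the left
- teal_plate_label (a point): middle of the teal plate's frosted label field, on its label face: 37.5 mm along x, 4 mm along y, 30 mm along z from the plate's origin; same axes as the plate
- amber_plate: amber glass sample plate, same shape, size and markings, standing in the other slot of the rack; same origin and axes. It stays there
- rack: fixed beech rack 90 x 140 mm, 26 mm high, any yaw; origin: middle of its underside. Two slots along its x at y = +40 and -40 mm, 10.5 mm wide, floor 8 mm above the bench, open at the ends. Plates stand out 42 mm above it (top edge 68 mm above the bench) and 10 mm beyond its sides. Either plate may be in either slot
- light_pad: round black light pad with a white top, 100 mm across and 12 mm high, fixed to the bench; origin at the middle of its underside
- pad_centre (a point): middle of the light pad's white top, 12.5 mm above the bench
- flux_tin: round flux tin with a red lid, 71 mm across, 32 mm high, loose; origin at the middle of its underside
- lead_stub: short loose piece of grey lead came, 45 x 57 x 13 mm, near the bench's front edge; origin at the middle of its underside

How it is judged:
On the way:
1. the teal plate is lifted clear of the rack in the fingers (height (world z) of teal_plate above 0.045 m and contact force between the fingers and teal_plate above 1 N and contact force between teal_plate and rack below 0.2 N), for 0.2 s.
At the end, for the whole second after the job is handed in: Teal plate held still, only by fingers, gripped at most 10 mm past its middle towards the frost; label normal within 1.0 rad of up, label within 35 mm sideways of pad centre, 0.10-0.24 m above the bench. Amber plate stands in its slot (moved < 20 mm); flux tin, lead moved < 30 mm (horizontal distance between teal_plate_label and pad_centre below 0.035 m and height (world z) of teal_plate_label between 0.1 and 0.24 m and angle between teal_plate's own y axis and vertical below 1 rad and contact force between the fingers and teal_plate above 1 N and x of the grasp point in the frame of teal_plate below 0.01 m and linear speed of teal_plate below 0.05 m/s and contact force between teal_plate and rack below 0.2 N and contact force between teal_plate and light_pad below 0.2 N and contact force between teal_plate and amber_plate below 0.2 N and distance of amber_plate from where it was at the start of the episode below 0.02 m and angle between amber_plate's own z axis and vertical below 0.3 rad and distance of each of flux_tin, lead_stub from where it was at the start of the episode below 0.03 m); the arm keeps its last pose, push and grip.
It fails at once if the amber plate is pulled from its slot or knocked over (distance of amber_plate from where it was at the start of the episode above 0.03 m or angle between amber_plate's own z axis and vertical above 0.4 rad).
It fails at once if the flux tin or the lead offcut is knocked away (distance of any of flux_tin, lead_stub from where it was at the start of the episode above 0.04 m).
It also fails if it takes over 32 s, if anything falls off the work surface, if the arm or the gripper's body presses on something with over 40 N, if the wrist force passes 120 N, or if a joint passes its speed limit or range.

## Working session

There is one attempt and no reset: what is moved stays moved. The work goes in short steps, Python scripts to look and compute and a tool call to move; the robot and the scene stay as the last step left them, time stands still between calls to the robot, and variables do not carry over. Pictures are saved under pics/ and viewed, at most 10 in all, crops included, and the job is handed in when it is done.

Besides the shell and the picture viewer there is one more tool, called after ">>>" by a JSON object that holds its "method" and its "body", one argument or row to a line. drive_tool: Moves the arm, as the interface text tells. Its arguments: {"type":"object","properties":{"motion":{"type":"array","items":{"type":"array","items":{"type":"array","items":{"type":"number"}}}},"squeeze":{"type":"number"}},"required":["motion"]}

```bash
mkdir -p pics
python3 - <<'E'
from station import manip
import cv2, numpy as np
s=manip.sense(); print({k:np.round(v,3).tolist() for k,v in s.items()})
ims=[]
for n in ["side","top","wrist"]:
    m=manip.camera_model(n); print(n,m)
    im=manip.snapshot(n); cv2.imwrite(f"pics/{n}0.png",im[:,:,::-1]);
E
```

```text
{'t': 0.0, 'q': [0.95, 0.528, 1.434, -0.0, 1.181, -0.179], 'qd': [0.0, -0.0, -0.0, -0.001, 0.0, -0.0], 'tau': [0.001, -44.235, -17.803, -0.0, 0.008, -0.0], 'tcp_pos': [0.267, 0.564, 0.23], 'tool_rot': [0.219, 0.976, -0.001, -0.0], 'force': [0.08, 0.011, 0.011], 'ft_torque': [0.018, -0.01, -0.0], 'gripper_force': 0.0, 'finger_gap': 0.997}
side {'fov_y': 52.95619756899778, 'cx': 262.3489098037747, 'cy': 186.71444156649616, 'origin': array([0.90941891, 0.06673678, 0.80317028]), 'orientation': array([0.1351547 , 0.21565703, 0.8132637 , 0.5232852 ])}
top {'fov_y': 42.110747457286664, 'cx': 251.0932802167066, 'cy': 194.93087387311664, 'origin': array([ 0.3773522 , -0.13531258,  0.87525047]), 'orientation': array([-0.06653985,  0.05232047,  0.70757445, -0.70155072])}
wrist {'fov_y': 59.203615273507054, 'cx': 256.23055482465384, 'cy': 192.66295542025026, 'origin': array([0.20167915, 0.59656236, 0.37366434]), 'orientation': array([-0.12134458, -0.07477972,  0.5294674 ,  0.83627015])}
```

View pics/side0.png

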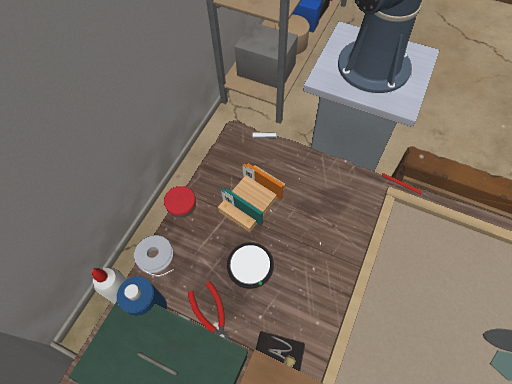

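View pics/top0.png

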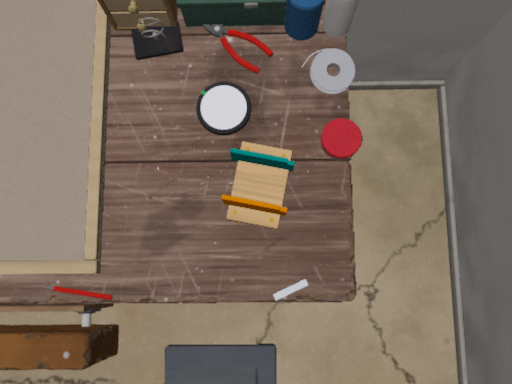

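The side view shows the teal plate at about (242,205) with white frost at its left end, facing the camera (away from the robot). The amber plate is at about (264,180), the pad at (250,265) and the red lid at (180,200). In the top view, teal is at (262,159), amber at (254,204), the pad at (224,107) and the lid at (341,138). The lead stub could be the white bar at (291,290), so I'll zoom in.

```bash
cat > h.py <<'E'
import numpy as np, cv2
from scipy.spatial.transform import Rotation as R
from station import manip
def ray(m,uv):
    f=192/np.tan(np.radians(m["fov_y"])/2)
    d=np.array([(uv[0]-m["cx"])/f,-(uv[1]-m["cy"])/f,-1.])
    return np.array(m["origin"]),R.from_quat(m["orientation"]).apply(d)
def plane(m,uv,z):
    o,d=ray(m,uv); return o+d*(z-o[2])/d[2]
def tri(m1,u1,m2,u2):
    o1,d1=ray(m1,u1);o2,d2=ray(m2,u2)
    t=np.linalg.lstsq(np.stack([d1,-d2],1),o2-o1,rcond=None)[0]
    a,b=o1+d1*t[0],o2+d2*t[1]; return (a+b)/2,np.linalg.norm(a-b)
def mask(im,lo,hi):
    h=cv2.cvtColor(im,cv2.COLOR_RGB2HSV); return cv2.inRange(h,np.array(lo),np.array(hi))
E
python3 - <<'E'
from h import *
S=cv2.imread("pics/side0.png");T=cv2.imread("pics/top0.png")
a=cv2.resize(S[150:250,200:300],(400,400),interpolation=cv2.INTER_CUBIC)
b=cv2.resize(T[130:230,210:310],(400,400),interpolation=cv2.INTER_CUBIC)
cv2.imwrite("pics/z.png",np.hstack([a,b]))
ms,mt=manip.camera_model("side"),manip.camera_model("top")
for nm,c in dict(teal=([80,120,50],[100,255,255]),amber=([8,200,150],[20,255,255]),red=([172,150,100],[180,255,255]),white=([0,0,225],[180,40,255])).items():
  for n,im in (("S",S),("T",T)):
    k=mask(im[:,:,::-1].copy(),*c); cs=cv2.findContours(k,0,2)[0]
    for q in sorted(cs,key=cv2.contourArea)[::-1][:3]:
        if cv2.contourArea(q)>60:
            r=cv2.minAreaRect(q); M=cv2.moments(q); print(nm,n,cv2.contourArea(q),np.round([M['m10']/M['m00'],M['m01']/M['m00']],1),np.round(cv2.boxPoints(r),1).tolist())
E
```

```text
teal S 324.0 [246.3 207.4] [[218.89999389648438, 192.6999969482422], [225.8000030517578, 184.0], [266.5, 216.10000610351562], [259.6000061035156, 224.8000030517578]]
teal T 558.5 [260.9 158.6] [[228.1999969482422, 158.8000030517578], [230.60000610351562, 147.10000610351562], [294.3999938964844, 160.10000610351562], [292.0, 171.8000030517578]]
amber S 67.5 [264.5 175. ] [[246.3000030517578, 165.0], [247.6999969482422, 162.8000030517578], [282.20001220703125, 184.6999969482422], [280.79998779296875, 186.89999389648438]]
amber T 223.5 [253.4 202.7] [[221.1999969482422, 198.60000610351562], [222.3000030517578, 193.6999969482422], [287.29998779296875, 207.39999389648438], [286.29998779296875, 212.3000030517578]]
red S 656.0 [179.3 200.4] [[164.0, 187.0], [194.0, 187.0], [194.0, 214.0], [164.0, 214.0]]
red T 1191.0 [340.8 137.9] [[313.0, 138.0], [340.5, 110.5], [368.0, 138.0], [340.5, 165.5]]
white S 1100.5 [249.8 263.9] [[231.0, 246.0], [269.0, 246.0], [269.0, 282.0], [231.0, 282.0]]
```

View pics/z.png

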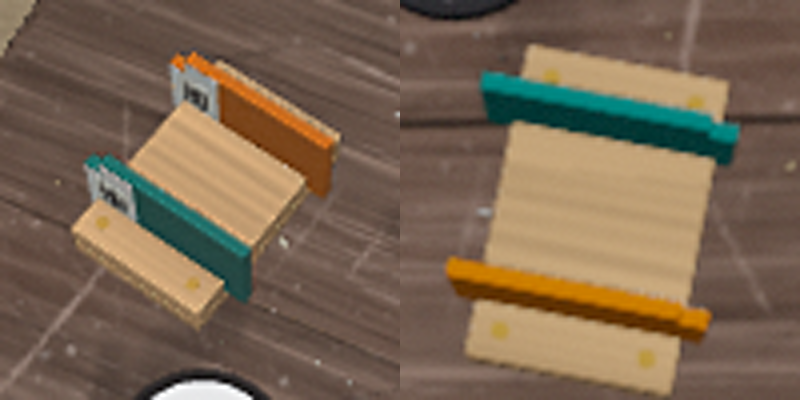

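The zoom shows the teal clear-end top corner at side (262.3,213) and top (230.7,148.3). Its notch inner corner is at side (226.5,189.5) and top (287.7,160.7), and the label faces +x with the frost toward -y. The tool can't tilt, so I'll stand the plate on the pad, tip it over label up, and regrip it across its 60 mm width.

Run:
```python
from h import *
ms,mt=manip.camera_model("side"),manip.camera_model("top")
S=cv2.imread("pics/side0.png")[:,:,::-1].copy();T=cv2.imread("pics/top0.png")[:,:,::-1].copy()
p=lambda n,r:print(n,np.round(r[0],4),'res',round(r[1],4))
# corner +x-face top, clear end; notch inner corner
p("clear end",tri(ms,(262.3,213),mt,(230.7,148.3)))
p("notch in",tri(ms,(226.5,189.5),mt,(287.7,160.7)))
for uv in [(230.7,148.3),(287.7,160.7)]: print("top@.068",np.round(plane(mt,uv,.068),4))
for uv in [(262.3,213),(226.5,189.5)]: print("side@.068",np.round(plane(ms,uv,.068),4))
def ell(im,lo,hi,roi):
    k=mask(im,lo,hi); m=np.zeros_like(k); x,y,w,h=roi; m[y:y+h,x:x+w]=k[y:y+h,x:x+w]
    c=max(cv2.findContours(m,0,2)[0],key=cv2.contourArea); return cv2.fitEllipse(cv2.convexHull(c))
es=ell(S,[0,0,190],[180,50,255],(225,240,50,50)); et=ell(T,[0,0,170],[180,60,255],(190,75,70,65))
print(es,et); p("pad",tri(ms,es[0],mt,et[0]))
for m,e in((ms,es),(mt,et)): print("pad@.0125",np.round(plane(m,e[0],.0125),4))
# lid
es=ell(S,[172,150,100],[180,255,255],(150,180,60,50));et=ell(T,[172,150,100],[180,255,255],(305,100,75,75))
p("lid",tri(ms,es[0],mt,et[0]))
for uv in [(158,40),(291,290)]: print("lead?",np.round(plane(mt,uv,.013),3))
# amber bright corners, top view
for uv in [(221.5,194.5),(285.5,207)]: print("amber top@.068",np.round(plane(mt,uv,.068),4))
s=manip.sense(); Rm=R.from_quat(s['tool_rot']).as_matrix(); print(np.round(Rm,3))
```

```text
clear end [ 0.5927 -0.0846  0.0705] res 0.0032
notch in [ 0.5715 -0.1798  0.0667] res 0.0019
top@.068 [ 0.5939 -0.086   0.068 ]
top@.068 [ 0.5716 -0.1806  0.068 ]
side@.068 [ 0.5911 -0.0837  0.068 ]
side@.068 [ 0.5718 -0.1784  0.068 ]
((249.71739196777344, 263.92230224609375), (37.65085220336914, 39.053192138671875), 74.90125274658203) ((223.14639282226562, 106.89888763427734), (44.067745208740234, 46.155723571777344), 79.28356170654297)
pad [ 0.6864 -0.0693  0.0126] res 0.0008
pad@.0125 [ 0.6865 -0.0697  0.0125]
pad@.0125 [ 0.6863 -0.0689  0.0125]
lid [ 0.6218 -0.2773  0.0254] res 0.0004
lead? [0.818 0.053 0.013]
lead? [ 0.36  -0.185  0.013]
amber top@.068 [ 0.5158 -0.0708  0.068 ]
amber top@.068 [ 0.494  -0.1756  0.068 ]
[[-0.904  0.428 -0.001]
 [ 0.428  0.904 -0.001]
 [ 0.    -0.002 -1.   ]]
```

>>> {"method": "drive_tool", "body": {
  "motion": [
    [[60, -1.28, -1.06, 0, 0.64], [60, -2.56, -2.13, 0, 1.29], [60, -3.83, -3.19, 0, 1.93], [60, -5.11, -4.25, 0, 2.57], [60, -6.39, -5.31, 0, 3.21], [60, -7.67, -6.38, 0, 3.86], [60, -8.95, -7.44, 0, 4.5], [60, -10.2, -8.5, 0, 5.14], [60, -11.5, -9.57, 0, 5.79], [60, -12.8, -10.6, 0, 6.43]]
  ]
}}

```text
t: 1.15
tcp_pos: [0.4785, 0.1116, 0.2313]
tool_rot: [0.622, 0.783, -0.0, -0.0]
force: [1.3, 0.5, -0.4]
finger_gap: 0.701
gripper_force: 0.0
```

```bash
cat >> h.py <<'E'
PHI=np.radians(-12.4)  # world angle of plate y = wanted tool y
def plan(target,phi=PHI):
    s=manip.sense(); Rm=R.from_quat(s['tool_rot']).as_matrix(); p=np.array(s['tcp_pos'])
    a=np.arctan2(Rm[1,1],Rm[0,1]); d=-(phi-a); d=(d+np.pi)%(2*np.pi)-np.pi
    print('t',round(float(s['t']),2),'tcp',np.round(p,4),'gap',round(float(s['finger_gap']),3),'gf',round(float(s['gripper_force']),1),'F',np.round(s['force'],1))
    print('units xyz',np.round(Rm.T@(np.array(target)-p)/.03,2),'yaw',round(np.degrees(d)/8,2),'z_tool',np.round(Rm[:,2],3))
E
python3 -c "
from h import *
plan([.582,-.1134,.13])"
```

```text
t 1.15 tcp [0.4785 0.1116 0.2313] gap 0.701 gf 0.0 F [ 1.3  0.5 -0.4]
units xyz [-8.09  1.67  3.37] yaw 3.18 z_tool [-0.  0. -1.]
```

>>> {"method": "drive_tool", "body": {
  "motion": [
    [[50, -1.35, 0.28, 0, 0.53], [50, -2.7, 0.56, 0, 1.06], [50, -4.04, 0.84, 0, 1.59], [50, -5.4, 1.1, 0, 2.12], [50, -6.7, 1.4, 0, 2.65], [50, -8.09, 1.67, 0.8, 3.18], [50, -8.09, 1.67, 2, 3.18], [50, -8.09, 1.67, 3.37, 3.18], [50, -8.09, 1.67, 3.37, 3.18]]
  ]
}}

```text
t: 2.05
tcp_pos: [0.5781, -0.1101, 0.1247]
tool_rot: [0.779, 0.628, -0.003, -0.006]
force: [-0.4, 0.2, -0.1]
finger_gap: 0.585
gripper_force: 0.0
```

```bash
python3 -c "
from h import *
plan([.582,-.1134,.045])
cv2.imwrite('pics/w1.png',manip.snapshot('wrist')[:,:,::-1])"
```

```text
t 2.05 tcp [ 0.5781 -0.1101  0.1247] gap 0.585 gf 0.0 F [-0.4  0.2 -0.1]
units xyz [-0.09  0.19  2.65] yaw 0.02 z_tool [-0.013  0.005 -1.   ]
```

View pics/w1.png

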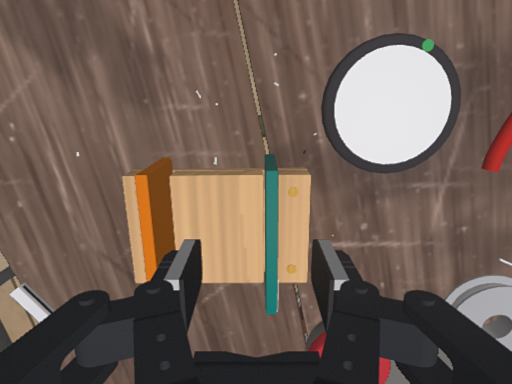

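The teal plate at column 271 lies between the open fingers (200 to 312), parallel to the pads, so I can go straight down.

>>> {"method": "drive_tool", "body": {
  "motion": [
    [[50, 0, 0, 0.7, 0], [50, 0, 0, 1.4, 0], [50, 0, 0, 2.1, 0], [50, 0, 0, 2.8, 0], [50, 0, 0, 2.8, 0], [0, 0, 0, 2.8, 0], [0, 0, 0, 2.8, 0], [0, 0, 0, 2.8, 0], [0, 0, 0, 2.8, 0], [0, 0, 0, 2.8, 0]]
  ],
  "squeeze": 60
}}

```text
t: 3.1
tcp_pos: [0.585, -0.1119, 0.0482]
tool_rot: [0.778, 0.628, 0.002, 0.002]
force: [2.9, 1.0, 6.5]
finger_gap: 0.075
gripper_force: 62.3
```

```bash
python3 -c "
from h import *
plan([.582,-.1134,.045])"
```

```text
t 3.1 tcp [ 0.585  -0.1119  0.0482] gap 0.075 gf 62.3 F [2.9 1.  6.5]
units xyz [-0.07 -0.09  0.1 ] yaw 0.03 z_tool [ 0.006 -0.002 -1.   ]
```

>>> {"method": "drive_tool", "body": {
  "motion": [
    [[0, 0, 0, -0.5, 0], [0, 0, 0, -1.2, 0], [0, 0, 0, -2, 0], [0, 0, 0, -2.7, 0], [0, 0, 0, -3, 0], [0, 0, 0, -3, 0], [0, 0, 0, -3, 0], [0, 0, 0, -3, 0]]
  ]
}}

```text
t: 3.9
tcp_pos: [0.5815, -0.1109, 0.1349]
tool_rot: [0.778, 0.628, -0.001, -0.001]
force: [0.3, -0.9, -0.4]
finger_gap: 0.078
gripper_force: 61.3
```

```bash
python3 -c "
from h import *
plan([.7249,-.0245,.10])"
```

```text
t 3.9 tcp [ 0.5815 -0.1109  0.1349] gap 0.078 gf 61.3 F [ 0.3 -0.9 -0.4]
units xyz [3.82 4.07 1.15] yaw 0.03 z_tool [-0.003  0.001 -1.   ]
```

>>> {"method": "drive_tool", "body": {
  "motion": [
    [[0, 0.64, 0.68, 0, 0], [0, 1.27, 1.36, 0, 0], [0, 1.9, 2.0, 0, 0], [0, 2.55, 2.7, 0, 0], [0, 3.2, 3.4, 0.4, 0], [0, 3.82, 4.07, 0.8, 0], [0, 3.82, 4.07, 1.15, 0], [0, 3.82, 4.07, 1.15, 0], [0, 3.82, 4.07, 1.15, 0]]
  ]
}}

```text
t: 4.8
tcp_pos: [0.7245, -0.0253, 0.1003]
tool_rot: [0.778, 0.628, -0.001, -0.001]
force: [0.5, -0.3, -0.9]
finger_gap: 0.073
gripper_force: 61.2
```

```bash
python3 -c "
from h import *
plan([.7249,-.0245,.0535])
a=manip.snapshot('side')[180:330,160:360,::-1];b=manip.snapshot('top')[40:190,130:330,::-1]
cv2.imwrite('pics/p2.png',np.hstack([cv2.resize(i,(400,300),interpolation=cv2.INTER_CUBIC) for i in (a,b)]))"
```

```text
t 4.8 tcp [ 0.7245 -0.0253  0.1003] gap 0.073 gf 61.2 F [ 0.5 -0.3 -0.9]
units xyz [0.03 0.01 1.56] yaw 0.02 z_tool [-0.004  0.    -1.   ]
```

View pics/p2.png

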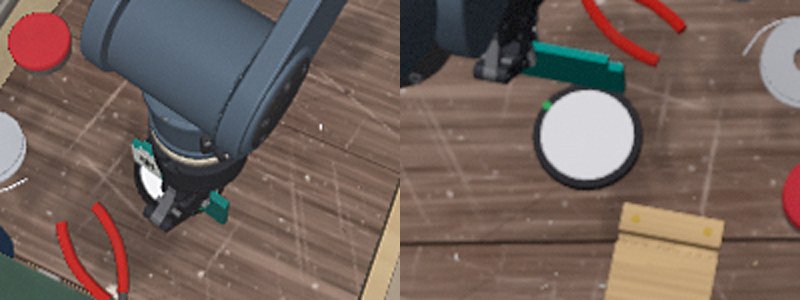

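The teal plate hangs level over the far edge of the pad: top view crop (525–625, 45–90), with the pad centre at (587,135). Next I'll lower it gently.

>>> {"method": "drive_tool", "body": {
  "motion": [
    [[0, 0, 0, 0.5, 0], [0, 0, 0, 1.0, 0], [0, 0, 0, 1.35, 0], [0, 0, 0, 1.5, 0], [0, 0, 0, 1.55, 0], [0, 0, 0, 1.6, 0], [0, 0, 0, 1.6, 0], [0, 0, 0, 1.6, 0]]
  ]
}}

```text
t: 5.7
tcp_pos: [0.7266, -0.025, 0.0543]
tool_rot: [0.778, 0.628, 0.0, 0.0]
force: [-0.8, 0.1, 0.3]
finger_gap: 0.077
gripper_force: 61.3
```

>>> {"method": "drive_tool", "body": {
  "motion": [
    [[0, 0, 0, 0.04, 0], [0, 0, 0, 0.08, 0], [0, 0, 0, 0.12, 0], [0, 0, 0, 0.12, 0], [0, 0, 0, 0.12, 0]]
  ]
}}

```text
t: 6.2
tcp_pos: [0.7267, -0.0249, 0.0521]
tool_rot: [0.778, 0.628, 0.0, 0.001]
force: [-1.3, 0.9, 7.1]
finger_gap: 0.081
gripper_force: 62.2
```

>>> {"method": "drive_tool", "body": {
  "motion": [
    [[28, 0, 0, 0, 0], [28, 0, 0, 0, 0], [28, 0, 0, 0, 0], [28, 0, -0.15, 0, 0], [28, 0, -0.3, 0, 0], [28, 0, -0.45, 0, 0], [28, 0, -0.6, 0, 0], [28, 0, -0.7, 0, 0], [28, 0, -0.7, 0, 0]]
  ],
  "squeeze": 20
}}

```text
t: 7.1
tcp_pos: [0.7049, -0.0203, 0.0501]
tool_rot: [0.778, 0.628, -0.0, -0.0]
force: [-0.5, 0.6, -0.3]
finger_gap: 0.327
gripper_force: 0.1
```

```bash
python3 -c "
from h import *
plan([.7249,-.0245,.0535])
a=manip.snapshot('side')[180:330,160:360,::-1];b=manip.snapshot('top')[40:190,130:330,::-1];c=manip.snapshot('wrist')[:,:,::-1]
u=np.hstack([cv2.resize(i,(400,300),interpolation=cv2.INTER_CUBIC) for i in (a,b)])
cv2.imwrite('pics/p3.png',np.vstack([u,np.hstack([cv2.resize(c,(400,300)),np.zeros((300,400,3),np.uint8)])]))"
```

```text
t 7.1 tcp [ 0.7049 -0.0203  0.0501] gap 0.327 gf 0.1 F [-0.5  0.6 -0.3]
units xyz [ 0.    0.68 -0.12] yaw 0.03 z_tool [-0.001  0.    -1.   ]
```

View pics/p3.png

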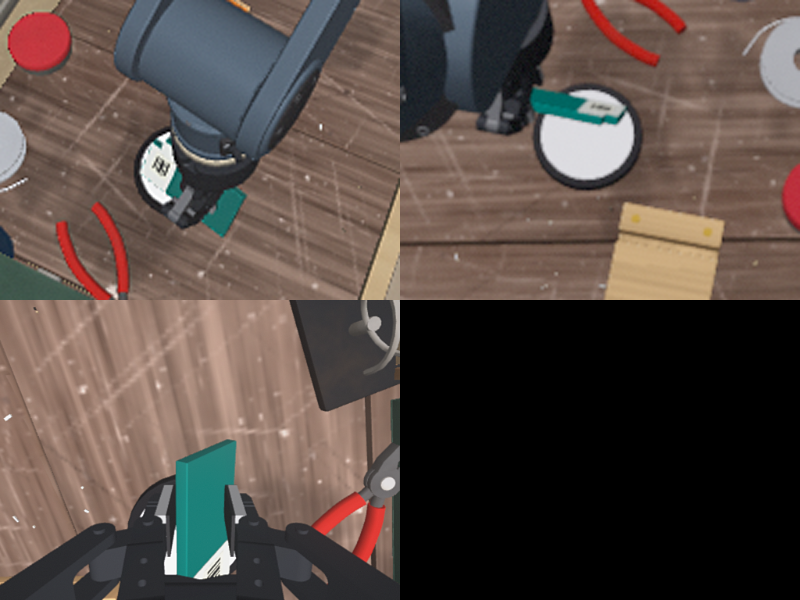

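The plate leans label-up between the fingers, its top edge on the robot-side finger and its foot on the pad (top crop 530–625, 90–122). I'll keep opening and lowering so it lies down between the fingers.

>>> {"method": "drive_tool", "body": {
  "motion": [
    [[34, 0, -0.05, 0.1, 0], [40, 0, -0.1, 0.3, 0], [46, 0, -0.15, 0.5, 0], [52, 0, -0.2, 0.7, 0], [58, 0, -0.25, 0.8, 0], [64, 0, -0.3, 0.9, 0], [70, 0, -0.3, 0.9, 0], [76, 0, -0.3, 0.9, 0], [78, 0, -0.3, 0.9, 0], [78, 0, -0.3, 0.9, 0]]
  ]
}}

```text
t: 8.25
tcp_pos: [0.6972, -0.0187, 0.0235]
tool_rot: [0.778, 0.628, 0.0, 0.0]
force: [-0.9, -0.9, -1.1]
finger_gap: 0.914
gripper_force: 0.0
```

```bash
python3 -c "
from h import *
plan([.7249,-.0245,.0535])
a=manip.snapshot('side')[180:330,160:360,::-1];b=manip.snapshot('top')[40:190,130:330,::-1];c=manip.snapshot('wrist')[:,:,::-1]
u=np.hstack([cv2.resize(i,(400,300),interpolation=cv2.INTER_CUBIC) for i in (a,b)])
cv2.imwrite('pics/p4.png',np.vstack([u,np.hstack([cv2.resize(c,(400,300)),np.zeros((300,400,3),np.uint8)])]))"
```

```text
t 8.25 tcp [ 0.6972 -0.0187  0.0235] gap 0.914 gf 0.0 F [-0.9 -0.9 -1.1]
units xyz [ 0.01  0.94 -1.  ] yaw 0.03 z_tool [ 0.001 -0.    -1.   ]
```

View pics/p4.png

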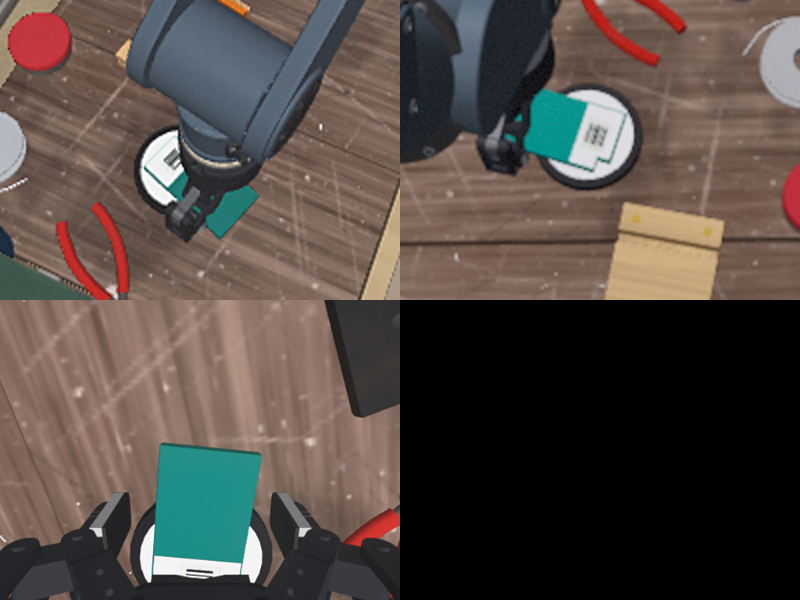

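The plate lies flat on the pad, label up, between the open fingers. In the wrist picture its clear-end corners are at (160,144) and (261,153) of the 400 x 300 inset. In the top crop the label is at (597,132).

Run:
```python
from h import *
mw,mt=manip.camera_model("wrist"),manip.camera_model("top")
A=plane(mw,(160*1.28,144*1.28),.0205);B=plane(mw,(261*1.28,153*1.28),.0205)
C=plane(mt,(130+188/2,40+98/2),.0205); D=plane(mt,(130+227/2,40+110/2),.0205)
for n,v in zip("ABCD",(A,B,C,D)): print(n,np.round(v[:2],4))
print("width",np.linalg.norm(A-B),"len",np.linalg.norm(B-C),np.linalg.norm(B-D))
e=(A-B)/np.linalg.norm(A-B); print("z_p ang",np.degrees(np.arctan2(e[1],e[0]))-180)
xp=np.array([-(-e[1]) ,-e[0],0])  # perpendicular
xp=(D-B)/np.linalg.norm(D-B); print("x_p",xp)
mid=(A+B)/2+xp*.055; print("centre",mid)
g=mid-.032*xp; plan([g[0],g[1],.008],np.arctan2(-e[1],-e[0]))
```

```text
A [0.681  0.0192]
B [0.7367 0.0016]
C [ 0.7172 -0.0709]
D [ 0.7053 -0.1061]
width 0.058443928937320644 len 0.07507625730473888 0.11216789568800759
z_p ang -17.517756606978224
x_p [-2.79790712e-01 -9.60061017e-01 -2.47446700e-16]
centre [ 0.69344678 -0.04244364  0.0205    ]
t 8.4 tcp [ 0.697  -0.0187  0.0234] gap 0.912 gf 0.0 F [-0.7  0.4  0.5]
units xyz [0.26 0.13 0.51] yaw 0.67 z_tool [ 0. -0. -1.]
```

>>> {"method": "drive_tool", "body": {
  "motion": [
    [[80, 0.1, 0.05, 0, 0.3], [80, 0.26, 0.13, 0, 0.62], [80, 0.26, 0.13, 0.3, 0.62], [80, 0.26, 0.13, 0.6, 0.62], [80, 0.26, 0.13, 0.74, 0.62], [80, 0.26, 0.13, 0.74, 0.62], [80, 0.26, 0.13, 0.74, 0.62]]
  ]
}}

```text
t: 9.1
tcp_pos: [0.702, -0.012, 0.0005]
tool_rot: [0.805, 0.594, -0.0, -0.0]
force: [-0.5, 0.1, -0.7]
finger_gap: 0.936
gripper_force: 0.0
```

>>> {"method": "drive_tool", "body": {
  "motion": [
    [[50, 0, 0, 0, 0], [50, 0, 0, 0, 0], [50, 0, 0, 0, 0], [50, 0, 0, 0, 0], [50, 0, 0, 0, 0], [50, 0, 0, 0, 0], [50, 0, 0, 0, 0]]
  ],
  "squeeze": 60
}}

```text
t: 9.8
tcp_pos: [0.7026, -0.0119, 0.0017]
tool_rot: [0.805, 0.594, 0.0, 0.0]
force: [-2.2, 0.0, 6.3]
finger_gap: 0.68
gripper_force: 64.1
```

>>> {"method": "drive_tool", "body": {
  "motion": [
    [[50, 0, 0, -0.3, 0], [50, 0, 0, -0.8, 0], [50, 0, 0, -1.5, 0], [50, 0, 0, -2.3, 0], [50, 0, 0, -3.1, 0], [50, 0, 0, -3.8, 0], [50, 0, 0, -4.4, 0], [50, 0, 0, -4.8, 0], [50, 0, 0, -4.8, 0], [50, 0, 0, -4.8, 0]]
  ]
}}

```text
t: 10.8
tcp_pos: [0.702, -0.0117, 0.1448]
tool_rot: [0.805, 0.594, -0.0, -0.0]
force: [-0.3, 0.6, -1.2]
finger_gap: 0.688
gripper_force: 64.3
```

```bash
python3 -c "
from h import *
plan([.7026,-.0119,.145])
a=manip.snapshot('side')[130:330,130:397,::-1];b=manip.snapshot('top')[40:240,130:397,::-1];c=manip.snapshot('wrist')[:,:,::-1]
u=np.hstack([cv2.resize(i,(400,300),interpolation=cv2.INTER_CUBIC) for i in (a,b)])
cv2.imwrite('pics/p5.png',np.vstack([u,np.hstack([cv2.resize(c,(400,300)),np.zeros((300,400,3),np.uint8)])]))"
```

```text
t 10.8 tcp [ 0.702  -0.0117  0.1448] gap 0.688 gf 64.3 F [-0.3  0.6 -1.2]
units xyz [ 0.    0.02 -0.01] yaw -0.59 z_tool [-0.  0. -1.]
```

View pics/p5.png

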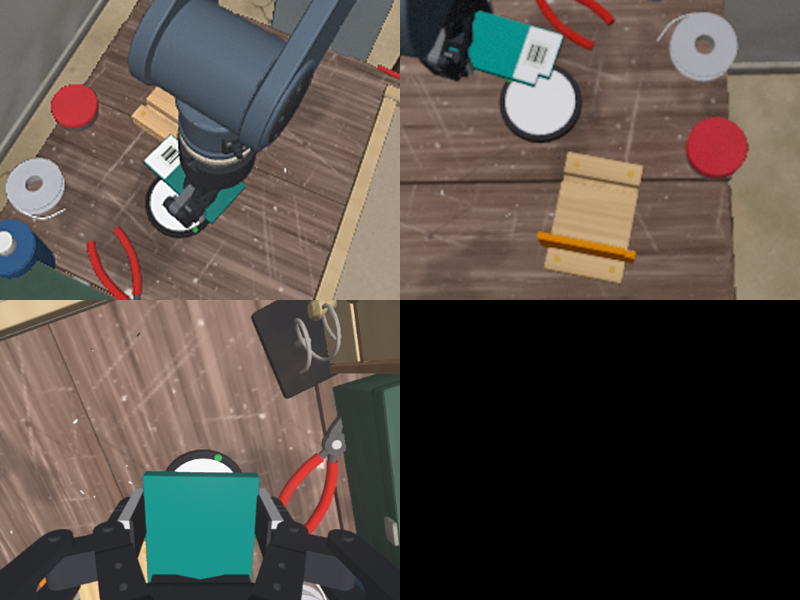

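The plate is held flat, label up, above the pad. The frost centre is near (166,157) in the side crop and (542,55) in the top crop; amber, tin and lead are undisturbed.

```bash
python3 -c "
from h import *
p,r=tri(manip.camera_model('side'),(130+166/1.498,130+157/1.5),manip.camera_model('top'),(130+142/1.498,40+55/1.5))
print(np.round(p,4),r, np.hypot(*(p[:2]-[.6864,-.0693])))
plan([.702+.6864-p[0],-.0117-.0693-p[1],.1448])"
```

```text
[ 0.6839 -0.0827  0.1547] 0.001103822179576161 0.013659020689730354
t 10.95 tcp [ 0.7014 -0.0117  0.1435] gap 0.683 gf 64.3 F [-0.2 -0.5 -0.3]
units xyz [ 0.46 -0.03 -0.04] yaw -0.59 z_tool [-0.003  0.    -1.   ]
```

Label height is 0.155 m and it sits about 13 mm off to the side. I'll centre it, let it settle and hand in.

>>> {"method": "drive_tool", "body": {
  "motion": [
    [[50, 0.2, 0, 0, 0], [50, 0.4, 0, 0, 0], [50, 0.4, 0, 0, 0], [50, 0.4, 0, 0, 0], [50, 0.4, 0, 0, 0], [50, 0.4, 0, 0, 0], [50, 0.4, 0, 0, 0]]
  ]
}}

```text
t: 11.65
tcp_pos: [0.7058, -0.0005, 0.145]
tool_rot: [0.805, 0.594, 0.0, 0.0]
force: [0.1, -0.1, -0.4]
finger_gap: 0.68
gripper_force: 64.3
```

```bash
python3 -c "
from h import *
plan([.7049,.0007,.1448]); print(manip.sign_off())"
```

```text
t 11.65 tcp [ 7.058e-01 -5.000e-04  1.450e-01] gap 0.68 gf 64.3 F [ 0.1 -0.1 -0.4]
units xyz [ 0.03 -0.04  0.01] yaw -0.6 z_tool [ 0. -0. -1.]
the job is handed in; nothing more can be done
None
```

I handed the job in at 11.65 s (no verdict came back) with the teal plate still held by its clear part, flat and label up, about 15 cm above the bench and, by my measurement, nearly centred over the pad; the amber plate, flux tin and lead looked undisturbed in the last pictures.

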